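Put the setting blocks back in their rack and shut its cover

TASK

Put the two setting blocks that lie on the bench back in the slanted rack, each set gently, right side up and fully home, in the slot made for it, whose label shows its profile. Then lower the clear cover gently by its bar, without letting it slam, until it rests fully on its stop, and let go. Leave the block that is already in the rack, and the spool, bottle and screwdriver, where they are.

Things in the scene. Friction and masses are not known exactly. Their poses are not given: they have to be found in the camera images.
- rack: Plywood stand fixed to the bench, 250 wide (y), 190 deep, 140 high at the back. Origin under its middle slot at bench level, x from its low front to its back. Three slot modules side by side (y = -74, 0, 74) in any order, sloping up to the back at 25 deg, pocket floors' centres 45 above the bench. At y = +-118, corner posts rise 34 above the modules' face in front, 44 (hinge) behind.
- cover (a joint): Hinge of the clear cover, axis along the rack's y at its top back edge. 0 rad = shut on its stop, parallel to the slope and 40 above the modules' face; grows as the free edge swings up and back to 2.0 (upright, limit). Starts at 1.6 to 1.95. Cover 300 g; hinge friction (0.14 N m) holds it near upright, below about 1.4 rad it falls and slams if let go.
- cover_grip (a point): Middle of the dark steel round bar, 12 thick, 122 long along the rack's y, at the cover's free edge, 165 from the hinge axis, 61 above the bench when shut. Flat arms at y = +-55 join it to the panel, whose edge is 45 from the bar's axis; between the arms the gap is open for a finger. The bar can turn in the fingers.
- cover_hinge (a point): Middle of the hinge axis of the cover; 92 up the slope from the pockets' centres and 52 square out from the pockets' floors.
- pocket_narrow: Slot for the narrow plain block: pocket 66 long (x), 26 wide (y), 12 deep in a slanted wooden module (72 wide, flat face at z = 12). Origin: centre of the pocket's floor. x runs up the slope, y across the rack, z square out of the slope: up and towards the rack's front, 25 deg from vertical. A white label (32 x 52, centre x = 54) on the face up-slope shows a narrow rectangle in black.
- pocket_grooved: Slot for the grooved block: pocket 66 long (x), 38 wide (y), 12 deep in a slanted wooden module (72 wide, flat face at z = 12). Origin: centre of the pocket's floor. x runs up the slope, y across the rack, z square out of the slope: up and towards the rack's front, 25 deg from vertical. A white label (32 x 52, centre x = 54) on the face up-slope shows a rectangle notched at its top in black.
- pocket_wide: Slot for the wide block: pocket 66 long (x), 50 wide (y), 12 deep in a slanted wooden module (72 wide, flat face at z = 12). Origin: centre of the pocket's floor. x runs up the slope, y across the rack, z square out of the slope: up and towards the rack's front, 25 deg from vertical. A white label (32 x 52, centre x = 54) on the face up-slope shows a wide rectangle in black. Already filled.
- block_narrow: Bare aluminium setting block (narrow, plain): 60 long (its x) by 22 wide (its y) by 40 high (its z), about 140 g. Origin: centre of its underside. Seated, it stands 28 proud of the module's face. Turned half round it is the same. Starts lying upright (z up) on the bench, left of the rack.
- block_grooved: Bare aluminium setting block with a square groove (14 wide, 10 deep) along its top: 60 long (its x) by 34 wide (its y) by 40 high (its z), about 210 g. Origin: centre of its underside. Seated, it stands 28 proud of the module's face. Turned half round it is the same. Starts lying upright (z up) on the bench, left of the rack.
- block_wide: Bare aluminium setting block with two dark round holes in its top: 60 long (its x) by 46 wide (its y) by 40 high (its z), about 300 g. Origin: centre of its underside. Seated, it stands 28 proud of the module's face. Turned half round it is the same. Already in its slot: leave it there.
- spool: Small spool of copper wire, 44 across, 60 high, standing between the two loose blocks. Origin under its centre. Leave it alone.
- bottle: White plastic bottle, 52 across, 130 high, standing nearer the robot. Origin under its centre. Leave it alone.
- screwdriver: Screwdriver lying on the bench beyond the blocks. Leave it alone.
Mind the look-alikes: they are no part of the job. What is shaped like the block_narrow but blue or green is not meant.

How it is judged:
By the outcome, as a careful person would: the job done as asked, in the order asked, and still so for the second after the job is handed in, with the robot touching nothing.
It also fails if it takes over 72 s, if anything falls off the work surface, if the arm or the gripper's body presses on something with over 40 N, if the wrist force passes 120 N, or if a joint passes its speed limit or range.

ROBOT

A 6-joint arm with a two-finger parallel gripper is mounted at the origin on the work surface. World frame = base frame: x ahead of the robot, y to its left, z up, the work surface at z = 0. Lengths are in mm, angles in rad, forces in N, time in s.
With the tool pointing down it reaches from about 250 to 850 mm from the base axis. Payload 12.5 kg.
Tool frame: the origin (TCP) lies between the finger pads; the fingertips stand 17 mm ahead of it and the grasp point (between the pads) lies 2 mm behind it; z points along the fingers, y is the line along which they close (so a half turn about z gives the same grasp; the last joint's range is limited). The gripper opens to 93 mm and grips with 3 to 60 N. Pads are 15 mm wide; open, the fingers measure 128 mm over their backs; the gripper's body (75 mm by 188 mm) begins 65 mm behind the grasp point.
Start: joints at [1.264, 0.351, 1.652, -0, 1.139, -0.085], TCP at [120.961, 536.519, 235.633] pointing down, gripper open.
Joint ranges: [-2.75, 2.75], [-0.79, 2.1], [0.01, 2.65], [-1.57, 4.71], [0.07, 3.14], [-2.87, 2.87]. Speed limits (rad/s): [2.22, 2.22, 2.79, 3.14, 3.14, 3.14].

INTERFACE

Orientations are given as a rotation vector (axis times angle).
In Python, from cell import sensors, imaging, job gives the robot as it stands.
- The arm moves only by the tool servo_tool, never from a script. Its argument "increments" is a list of rows, each a list of 7 numbers: the shift along the world's x, y, z scaled (see below), then the turn, a rotation vector about the world's x, y, z scaled (see below), then the closure, from -1 (fully open) to 1 (shut). In form: [[tx, ty, tz, rx, ry, rz, grip], ...]. A call has 1 to 8 rows; each row is the pose to reach, as a shift and turn from the pose commanded when the call began; what a row does not reach only later rows make up. The controller multiplies each number of a shift by 0.6 m and each number of a turn by pi/4 rad. A row lasts 1/12 s, in which the tool goes at most 41.7 mm and 7.16 degrees, less where a joint would pass 70% of its speed; a pose out of reach is approached as far as the arm can. A call with a number of a shift or a turn outside -1 to 1 is refused whole. A call with a gripper value outside its range is refused whole. The fingers move at their own pace and stop on an object; "grip_force" is the grip in N (left out, the last holds). Time passes only in rows, so rows that repeat a pose let the fingers close. It gives the time, the measured TCP pose, the force, the opening and the grip force at its end, in the units of the state.
- sensors.observe(): the state, without advancing time (a new reading comes with each control period).
- imaging.get_image(name): name is "side" or "top" or "wrist"; returns a dict with "color" (400x640x3 uint8, red, green, blue), "depth" (400x640 float32, mm along the optical axis (not along the pixel's ray), 0 where there is no reading), "fx", "fy", "cx", "cy" (pixels), "dist" ([k1, k2, p1, p2, k3] as OpenCV has them; the pictures are not rectified), "world_from_camera" (4x4, takes a point from camera to world coordinates). Camera axes: x right, y down, z forward; pixel columns grow to the right and rows downward; lengths in mm; the calibration is good to about 2 mm. A picture is of the moment at which its call begins.
- job.job_done(): hands the job in; it is judged then, once.
The state is a dict: "time_s": time; "joints": joint angles; "qvel": joint speeds; "tau": joint torques, N m; "ee_pos": TCP position; "tcp_rot": TCP orientation; "wrist_force": force on the tool from outside, world axes, zero at the start; "ft_torque": the same for the moment, N m; "gripper_width": opening from 0.0 (shut) to 1.0 (fully open); "finger_force": force on a finger pad.
Only numpy, scipy, OpenCV 4.12 (cv2) and the standard library are available. Lean on these libraries where they do the work, as an engineer would, in place of code of your own. Each camera call takes 0.05 s, during which the arm holds its last target. There are 200 camera calls.

## Working session

There is one attempt and no reset: what is moved stays moved. The work goes in short steps, Python scripts to look and compute and a tool call to move; the robot and the scene stay as the last step left them, time stands still between calls to the robot, and variables do not carry over. Pictures are saved under pics/ and viewed, at most 10 in all, crops included, and the job is handed in when it is done.

Besides the shell and the picture viewer there is one more tool, called as name(argument=value, ...), one argument or row to a line, values as JSON. servo_tool: Moves the arm, as the interface text tells. Its arguments: {"type":"object","properties":{"increments":{"type":"array","items":{"type":"array","items":{"type":"number"}}},"grip_force":{"type":"number"}},"required":["increments"]}

```bash
ls; mkdir -p pics; python3 - <<'E'
from cell import sensors, imaging
import cv2,numpy as np
s=sensors.observe();print(s)
for n in("side","top"):
    d=imaging.get_image(n);cv2.imwrite(f"pics/{n}0.png",d["color"][...,::-1]);np.savez(f"{n}0.npz",**d)
    print(n,d["fx"],d["cx"],d["cy"],d["dist"],d["world_from_camera"].round(3).tolist())
E
```

```text
pics
{'time_s': 0.0, 'joints': array([ 1.26440491e+00,  3.51249262e-01,  1.65241032e+00, -2.53712111e-06,
        1.13910915e+00, -8.46223057e-02]), 'qvel': array([ 0.00089817, -0.00023572, -0.00067794,  0.00117812, -0.00107482,
        0.00233955]), 'tau': array([-8.49432654e-04, -4.97315884e+01, -2.85251570e+01,  6.97725546e-02,
        2.59342999e-02, -1.05660308e-04]), 'ee_pos': array([120.86586521, 536.22531508, 235.09951911]), 'tcp_rot': array([-3.47613936e-01, -3.12207373e+00,  1.81276217e-03]), 'wrist_force': array([-0.43958925, -0.02913095,  0.24870529]), 'ft_torque': array([-0.00249382,  0.06101047,  0.00768264]), 'finger_force': 0.0, 'gripper_width': 1.0011825183100111}
side 421.78097856129756 322.77302231913075 199.85530829820178 [0.00957601 0.         0.         0.         0.        ] [[-0.992, -0.076, 0.104, 411.599], [-0.128, 0.631, -0.765, 896.611], [-0.007, -0.772, -0.635, 789.163], [0.0, 0.0, 0.0, 1.0]]
top 382.64310592319754 323.2133831599376 203.78874792701268 [-0.06507272  0.          0.          0.          0.        ] [[0.029, -0.997, 0.064, 469.57], [-1.0, -0.03, -0.006, 67.681], [0.008, -0.064, -0.998, 900.871], [0.0, 0.0, 0.0, 1.0]]
```

View pics/top0.png

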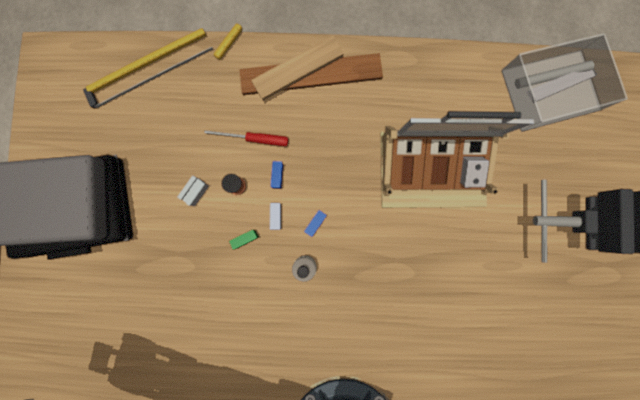

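View pics/side0.png

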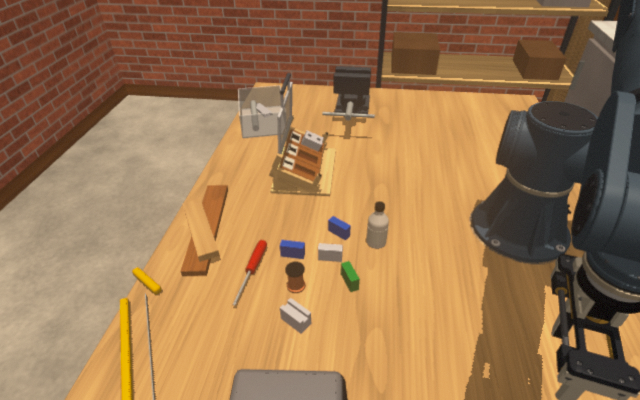

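The top view shows these candidates:
- Bare aluminium narrow block at (275,216). Its look-alikes are blue at (277,174) and (315,223) and green at (243,239); the bare aluminium one fits the description.
- Grooved block at (193,190).
- Rack slots from left to right: narrow (408,170), grooved (441,170) and wide (475,172), the last already filled.

I'll confirm these in one enlarged crop and measure from both views.

```bash
cat > h.py <<'E'
import numpy as np,cv2
def load(n):
    d=dict(np.load(n)); return d
def cloud(d):
    K=np.array([[d["fx"],0,d["cx"]],[0,d["fy"],d["cy"]],[0,0,1.]])
    v,u=np.mgrid[:400,:640]
    p=cv2.undistortPoints(np.stack([u,v],-1).reshape(-1,1,2).astype(float),K,d["dist"]).reshape(400,640,2)
    z=d["depth"].astype(float); P=np.dstack([p*z[...,None],z])
    T=d["world_from_camera"]; return P@T[:3,:3].T+T[:3,3]
def proj(d,X):
    T=np.linalg.inv(d["world_from_camera"]);K=np.array([[d["fx"],0,d["cx"]],[0,d["fy"],d["cy"]],[0,0,1.]])
    return cv2.projectPoints(np.atleast_2d(X).astype(float),cv2.Rodrigues(T[:3,:3])[0],T[:3,3],K,d["dist"])[0].reshape(-1,2)
def rect(X):
    (c,wh,a)=cv2.minAreaRect(X[:,:2].astype(np.float32)); return np.round(c,1),np.round(wh,1),round(a,1)
E
python3 - <<'E'
from h import *
t=load("top0.npz");s=load("side0.npz")
C=cloud(t);Cs=cloud(s)
def z(im,x0,x1,y0,y1,w,h):return cv2.resize(im[y0:y1,x0:x1],(w,h),interpolation=cv2.INTER_CUBIC)
a=z(t["color"],170,340,130,290,425,400)[...,::-1];b=z(t["color"],375,545,100,215,375,254)[...,::-1]
c=z(s["color"],225,385,70,200,375,305)[...,::-1]
im=np.zeros((560,800,3),np.uint8);im[:400,:425]=a;im[:254,425:]=b;im[254:559,425:]=c;cv2.imwrite("pics/crop.png",im)
for n,D,Cl in(("top",t,C),("side",s,Cs)):
    hsv=cv2.cvtColor(D["color"],cv2.COLOR_RGB2HSV)
    print(n,"bench z",np.median(Cl[200:260,150:250,2]))
    for nm,X in(("narrow",C[216,275]),("grooved",C[190,190]),("widetop",C[172,483]),("spool",C[184,233]),("bottle",C[269,304]),("blueA",C[174,277]),("blueB",C[223,315]),("green",C[239,243])):
        m=(np.abs(Cl[...,:2]-X[:2]).max(-1)<48)&(Cl[...,2]>10)
        if nm in("narrow","grooved"):m&=(hsv[...,1]<60)
        P=Cl[m]; 
        if nm in("narrow","grooved"):P=P[P[:,2]>36] 
        print(nm,X.round(0),len(P),np.percentile(P[:,2],[5,50,95]).round(1),rect(P))
E
```

```text
top bench z 0.010135026839577677
narrow [494. 169.  42.] 262 [37.5 39.5 42.2] (array([494.5, 170.9]), array([58.9, 20.9]), 2.4)
grooved [548. 369.  31.] 256 [37.  39.8 42.2] (array([548.1, 363.5]), array([36. , 61.3]), 55.6)
widetop [ 603. -285.   83.] 1517 [12.1 69.9 89.7] (array([ 602.3, -280.2]), array([95.9, 86.3]), 0.3)
spool [562. 263.  60.] 355 [23.5 59.7 62.2] (array([565.1, 269. ]), array([42.8, 43.4]), 4.2)
bottle [388.  97. 130.] 512 [ 53.8  90.8 130.6] (array([383.2, 100. ]), array([50.9, 51. ]), 45.2)
blueA [590. 169.  40.] 297 [20.  39.2 42. ] (array([590.8, 171.1]), array([22.3, 59.9]), 87.7)
blueB [481.  79.  39.] 1246 [ 38.5 900.9 900.9] (array([480.7,  76.7]), array([27.3, 59.9]), 57.1)
green [441. 240.  41.] 297 [23.6 39.4 42.2] (array([440.5, 241.1]), array([21.7, 60.2]), 28.2)
side bench z 0.18507447777699326
narrow [494. 169.  42.] 148 [37.2 39.5 41.9] (array([493.4, 173.5]), array([57. , 22.5]), 1.8)
grooved [548. 369.  31.] 242 [36.7 39.8 42. ] (array([545.6, 366.3]), array([34.6, 58.2]), 59.0)
widetop [ 603. -285.   83.] 500 [16.  69.4 89.4] (array([ 602.4, -281.5]), array([95.6, 88.1]), 0.2)
spool [562. 263.  60.] 416 [15.1 58.7 61.8] (array([563.2, 268.8]), array([43.5, 44.2]), 20.6)
bottle [388.  97. 130.] 741 [ 17.9  73.7 129. ] (array([382.6, 108.9]), array([39.8, 51.8]), 67.9)
blueA [590. 169.  40.] 357 [12.9 35.5 41.3] (array([588.9, 172.9]), array([25.9, 60. ]), 87.9)
blueB [481.  79.  39.] 309 [12.5 35.  41.3] (array([480.7,  80.7]), array([25.2, 61.8]), 59.3)
green [441. 240.  41.] 337 [13.  38.4 41.6] (array([439.5, 242.8]), array([22.9, 61.6]), 26.9)
```

View pics/crop.png

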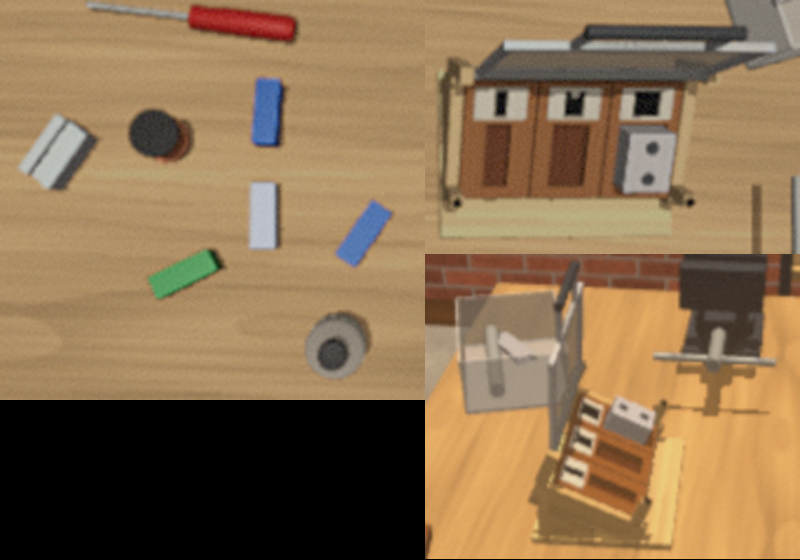

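The crop confirms it. The loose narrow block is bare silver, and the blue and green ones are look-alikes. The labels from left to right are narrow, grooved (notched) and wide, and the wide slot holds the two-hole block. Next I'll measure the rack and the cover bar.

```bash
python3 - <<'E'
from h import *
for n in("top0.npz","side0.npz"):
    D=load(n);C=cloud(D);hsv=cv2.cvtColor(D["color"],cv2.COLOR_RGB2HSV);rgb=D["color"].astype(int)
    m=(C[...,0]>520)&(C[...,0]<760)&(C[...,1]>-340)&(C[...,1]<-60)&(C[...,2]>20)
    # face plane: brown points
    br=m&(hsv[...,1]>90)&(hsv[...,2]>70)&(hsv[...,2]<190)&(C[...,2]<130)
    P=C[br]; c=P.mean(0);best=None
    rng=np.random.default_rng(0)
    for _ in range(400):
        q=P[rng.choice(len(P),3,0)];nn=np.cross(q[1]-q[0],q[2]-q[0]);l=np.linalg.norm(nn)
        if l<500:continue
        nn/=l;nn*=np.sign(nn[2]);
        if nn[2]<.8 or nn[2]>.96: continue
        k=np.abs((P-q[0])@nn)<2
        if best is None or k.sum()>best.sum():best=k
    Q=P[best];c=Q.mean(0);nn=np.linalg.svd(Q-c)[2][2];nn*=np.sign(nn[2])
    print(n,best.sum(),len(P),"n",nn.round(3),"tilt",np.degrees(np.arccos(nn[2])).round(1),"yaw",np.degrees(np.arctan2(-nn[1],-nn[0])).round(2),"c",c.round(1))
    # labels: near plane, white
    d=(C-c)@nn
    w=m&(np.abs(d)<8)&(hsv[...,1]<60)&(hsv[...,2]>120)
    w=cv2.morphologyEx(w.astype(np.uint8),cv2.MORPH_CLOSE,np.ones((7,7)))
    k,L,S,ce=cv2.connectedComponentsWithStats(w)
    for i in range(1,k):
        if S[i,4]>60:
            X=C[(L==i)&(np.abs(d)<8)];print(" label",ce[i].round(1),S[i,4],X.mean(0).round(1),rect(X))
    # wide block top
    wt=m&(np.abs(d-28)<5)&(C[...,1]<-200)&(C[...,2]<140)
    X=C[wt];print(" wide top",wt.sum(),X.mean(0).round(1),rect(X))
    b=m&(C[...,2]>180);b=(C[...,2]>200)&(C[...,2]<330)&(C[...,0]>560)&(C[...,0]<760)&(C[...,1]>-340)&(C[...,1]<-60)
    dk=b&(hsv[...,2]<75)
    X=C[dk];v,u=np.nonzero(dk)
    print(" dark",len(X), X.min(0).round(),X.max(0).round(),np.median(X,0).round(1),u.min(),u.max(),v.min(),v.max())
    X=C[b];print(" cover",len(X),X.min(0).round(),X.max(0).round())
    # column of medians over z bins
    for z0 in range(200,330,15):
        Y=C[b&(C[...,2]>=z0)&(C[...,2]<z0+15)]
        if len(Y)>5:print("  z",z0,len(Y),np.median(Y,0).round(1),Y[:,1].min().round(),Y[:,1].max().round())
E
```

```text
top0.npz 2215 3968 n [-0.428 -0.014  0.904] tilt 25.3 yaw 1.88 c [ 619.1 -181.8   60.2]
 label [408.8 146.6] 325 [ 653.7 -121.3   78.6] (array([ 653.7, -121.5]), array([27.5, 51.6]), 2.4)
 label [442.1 146.6] 228 [ 656.4 -195.2   78.5] (array([ 656.4, -195.7]), array([27.3, 53. ]), 2.3)
 label [475.3 147.3] 163 [ 657.7 -270.2   77.7] (array([ 659.3, -269.5]), array([27.3, 52.3]), 2.9)
 wide top 596 [ 598.5 -272.1   80.4] (array([ 613.6, -279.6]), array([117.9,  70.6]), 6.8)
 dark 445 [ 656. -302.  201.] [670. -84. 304.] [ 661.5 -196.   299.2] 406 525 112 128
 cover 1719 [ 656. -308.  200.] [674. -83. 304.]
  z 200 212 [ 666.8 -185.8  208.6] -305.0 -84.0
  z 215 226 [ 666.2 -195.6  221.9] -307.0 -84.0
  z 230 142 [ 664.9 -178.   236.2] -305.0 -83.0
  z 245 554 [ 666.1 -193.7  249.7] -308.0 -84.0
  z 260 30 [ 663.8 -245.9  265.8] -253.0 -136.0
  z 275 19 [ 663.5 -138.3  277.1] -255.0 -134.0
  z 290 536 [ 661.9 -197.9  299.4] -256.0 -133.0
side0.npz 708 1859 n [-0.417 -0.015  0.909] tilt 24.6 yaw 2.09 c [ 618.5 -173.    60.8]
 wide top 176 [ 597.2 -271.5   80. ] (array([ 615.5, -279. ]), array([117.8,  71.6]), 4.7)
 dark 12 [ 656. -217.  292.] [ 662. -132.  299.] [ 658.2 -136.6  296.6] 281 288 79 93
 cover 437 [ 656. -303.  200.] [671. -80. 303.]
  z 200 66 [ 665.7 -164.1  207.7] -297.0 -83.0
  z 215 70 [ 664.5 -157.3  222.9] -299.0 -80.0
  z 230 63 [ 663.8 -157.1  236. ] -299.0 -81.0
  z 245 105 [ 664.2 -177.   249.9] -303.0 -82.0
  z 260 23 [ 663.7 -245.2  267. ] -256.0 -135.0
  z 275 14 [ 662.4 -137.9  280.9] -253.0 -133.0
  z 290 96 [ 660.8 -186.3  299.1] -255.0 -132.0
```

Measurements (mm):
- Rack yaw is about 2.05°.
- Middle (grooved) pocket floor is at (612.6, -197.0, 44.8). The text gives a height of 45, so this agrees.
- Narrow pocket floor is at (610, -123, 45).
- Bar axis is at about (662, -194.5, 295), which puts the cover at about 1.93 rad.

Next I'll move above the grooved block for a wrist view.

servo_tool(
  increments=[
    [0.71,-0.285,0,0,0,-0.45,-1],
    [0.71,-0.285,0,0,0,-0.45,-1],
    [0.71,-0.285,0,0,0,-0.45,-1],
    [0.71,-0.285,0,0,0,-0.45,-1],
    [0.71,-0.285,0,0,0,-0.45,-1],
    [0.71,-0.285,0,0,0,-0.45,-1],
    [0.71,-0.285,0,0,0,-0.45,-1],
    [0.71,-0.285,0,0,0,-0.45,-1],
  ],
  grip_force=25,
)

```text
time_s: 0.77
ee_pos: [432.0, 411.1, 235.4]
tcp_rot: [-0.891, -3.012, 0.001]
wrist_force: [0.2, 0.8, 0.2]
gripper_width: 0.999
finger_force: 0.0
```

servo_tool(
  increments=[
    [0.195,-0.078,-0.03,0,0,0,-1],
    [0.195,-0.078,-0.03,0,0,0,-1],
    [0.195,-0.078,-0.03,0,0,0,-1],
    [0.195,-0.078,-0.03,0,0,0,-1],
    [0.195,-0.078,-0.03,0,0,0,-1],
    [0.195,-0.078,-0.03,0,0,0,-1],
  ],
)

```text
time_s: 1.27
ee_pos: [546.8, 365.6, 217.2]
tcp_rot: [-0.891, -3.011, 0.001]
wrist_force: [-0.4, 0.8, -0.9]
gripper_width: 0.997
finger_force: 0.0
```

```bash
cat > wr.py <<'E'
import sys
from cell import sensors, imaging
from h import *
n=sys.argv[1]
d=imaging.get_image("wrist");s=sensors.observe()
np.savez(n+".npz",**d);cv2.imwrite(f"pics/{n}.png",d["color"][...,::-1])
print("tcp",s["ee_pos"].round(1),s["tcp_rot"].round(3),"cam",d["world_from_camera"].round(3).tolist(),d["fx"])
E
python3 wr.py w1; python3 - <<'E'
from h import *
D=load("w1.npz");C=cloud(D);hsv=cv2.cvtColor(D["color"],cv2.COLOR_RGB2HSV)
m=(abs(C[...,0]-547)<60)&(abs(C[...,1]-365)<60)&(hsv[...,1]<70)
for lo,hi in((36,46),(25,34)):
    k=m&(C[...,2]>lo)&(C[...,2]<hi);X=C[k]
    if len(X):v,u=np.nonzero(k);print(lo,len(X),np.median(X[:,2]),rect(X),u.mean(),v.mean())
E
```

```text
tcp [546.4 366.  217.6] [-0.89  -3.012  0.   ] cam [[0.544, 0.805, 0.236, 481.754], [0.839, -0.522, -0.153, 408.399], [-0.0, 0.282, -0.959, 367.471], [0.0, 0.0, 0.0, 1.0]] 352.73394289280736
36 1290 41.08341722858313 (array([548.1, 364.1]), array([33.6, 60.4]), 57.1) 313.8666666666667 183.2612403100775
25 893 31.008569551201447 (array([548. , 363.6]), array([31.8, 60.6]), 57.3) 314.2642777155655 179.75699888017917
```

View pics/w1.png

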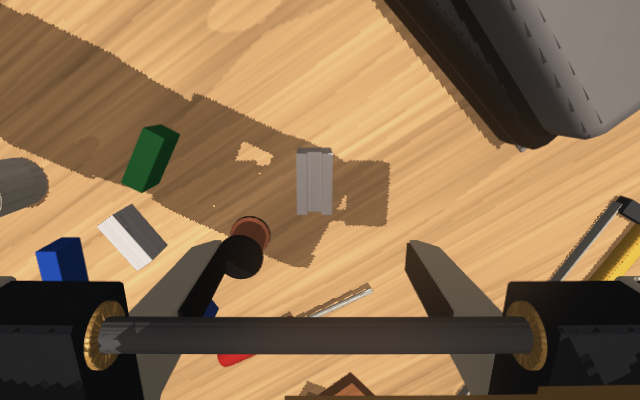

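The wrist view shows the grooved block at (314,182), lined up between the fingers. It is centred at (548, 364) with a top height of about 40–41, and all three views agree. I'll grasp it there.

servo_tool(
  increments=[
    [0.002,-0.0025,-0.065,0,0,0,-1],
    [0.002,-0.0025,-0.13,0,0,0,-1],
    [0.002,-0.0025,-0.195,0,0,0,-1],
    [0.002,-0.0025,-0.25,0,0,0,-1],
    [0.002,-0.0025,-0.285,0,0,0,-1],
    [0.002,-0.0025,-0.307,0,0,0,-1],
    [0.002,-0.0025,-0.307,0,0,0,0],
    [0.002,-0.0025,-0.307,0,0,0,0.3],
  ],
  grip_force=25,
)

```text
time_s: 1.98
ee_pos: [548.3, 364.8, 34.3]
tcp_rot: [0.89, 3.013, 0.001]
wrist_force: [-0.7, 0.2, 0.9]
gripper_width: 0.904
finger_force: 0.0
```

servo_tool(
  increments=[
    [0,0,0,0,0,0,0.6],
    [0,0,0,0,0,0,1],
    [0,0,0,0,0,0,1],
    [0,0,0,0,0,0,1],
    [0,0,0,0,0,0,1],
    [0,0,0,0,0,0,1],
  ],
)

```text
time_s: 2.48
ee_pos: [548.6, 364.1, 33.7]
tcp_rot: [0.891, 3.012, 0.0]
wrist_force: [-0.9, 0.6, -0.9]
gripper_width: 0.477
finger_force: 0.0
```

servo_tool(
  increments=[
    [0,0,0,0,0,0,1],
    [0,0,0,0,0,0,1],
    [0,0,0,0,0,0,1],
    [0,0,0,0,0,0,1],
    [0,0,0,0,0,0,1],
    [0,0,0.01,0,0,0,1],
    [0,0,0.03,0,0,0,1],
    [0,0,0.08,0,0,0,1],
  ],
)

```text
time_s: 3.15
ee_pos: [546.7, 363.1, 79.2]
tcp_rot: [-0.89, -3.008, 0.007]
wrist_force: [0.7, -0.1, -1.5]
gripper_width: 0.362
finger_force: 25.0
```

```bash
cat > plan.py <<'E'
import numpy as np
from scipy.spatial.transform import Rotation as R
from cell import sensors
yaw=np.radians(2.05);c,s=np.cos(np.radians(25)),np.sin(np.radians(25))
u=np.array([c*np.cos(yaw),c*np.sin(yaw),s]);v=np.array([-np.sin(yaw),np.cos(yaw),0]);n=np.cross(u,v)
MID=np.array([612.6,-197.0,44.8])
def slotR(): return R.from_matrix(np.c_[-u,v,-n])
def rel(pos,Rt):
    o=sensors.observe();r0=R.from_rotvec(o["tcp_rot"])
    print("at",o["ee_pos"].round(1),"F",o["wrist_force"].round(1),"shift",((pos-o["ee_pos"])/600).round(4),"turn",((Rt*r0.inv()).as_rotvec()/(np.pi/4)).round(4))
E
python3 -c "
from plan import *
rel(MID+123.7*n,slotR())"
```

```text
at [546.7 363.1  79.2] F [ 0.7 -0.1 -1.5] shift [ 0.0227 -0.9366  0.1295] turn [-0.1448 -0.5491  0.7668]
```

servo_tool(
  increments=[
    [0,0,0.06,0,0,0,1],
    [0,-0.02,0.12,0,0,0,1],
    [0.0,-0.06,0.16,0,0,0,1],
    [0,-0.12,0.17,-0.01,-0.06,0.08,1],
    [0,-0.18,0.17,-0.03,-0.12,0.17,1],
    [0,-0.245,0.17,-0.05,-0.2,0.28,1],
    [0,-0.31,0.17,-0.07,-0.28,0.39,1],
    [0.01,-0.375,0.17,-0.09,-0.35,0.49,1],
  ],
)

```text
time_s: 3.82
ee_pos: [553.4, 137.7, 184.5]
tcp_rot: [0.26, 2.844, 0.014]
wrist_force: [1.1, 0.7, -2.1]
gripper_width: 0.362
finger_force: 25.0
```

```bash
python3 -c "
from plan import *
rel(MID+123.7*n,slotR())"
```

```text
at [553.4 137.7 184.5] F [ 1.1  0.7 -2.1] shift [ 0.0116 -0.5609 -0.046 ] turn [-0.0582 -0.1912  0.2676]
```

servo_tool(
  increments=[
    [0.002,-0.068,0,-0.01,-0.05,0.07,1],
    [0.004,-0.136,0,-0.025,-0.1,0.14,1],
    [0.006,-0.204,0,-0.04,-0.15,0.21,1],
    [0.008,-0.272,0,-0.058,-0.191,0.268,1],
    [0.01,-0.34,0,-0.058,-0.191,0.268,1],
    [0.0115,-0.408,-0.01,-0.058,-0.191,0.268,1],
    [0.0115,-0.47,-0.025,-0.058,-0.191,0.268,1],
    [0.0115,-0.525,-0.04,-0.058,-0.191,0.268,1],
  ],
)

```text
time_s: 4.48
ee_pos: [561.5, -172.5, 162.4]
tcp_rot: [-0.042, 2.706, 0.011]
wrist_force: [1.6, 0.2, -2.6]
gripper_width: 0.364
finger_force: 25.0
```

servo_tool(
  increments=[
    [0,-0.03,-0.006,0,0,0,1],
    [0,-0.036,-0.006,0,0,0,1],
    [0,-0.036,-0.006,0,0,0,1],
  ],
)

```text
time_s: 4.73
ee_pos: [561.2, -192.7, 157.7]
tcp_rot: [-0.039, 2.709, 0.012]
wrist_force: [0.9, 0.7, -1.2]
gripper_width: 0.36
finger_force: 25.0
```

```bash
python3 wr.py w2; python3 -c "
from plan import *
rel(MID+123.7*n,slotR())"
```

```text
tcp [ 561.4 -191.6  157.9] [-0.041  2.709  0.012] cam [[-0.03, 0.752, 0.659, 428.175], [1.0, 0.02, 0.022, -197.101], [0.003, 0.659, -0.752, 261.126], [0.0, 0.0, 0.0, 1.0]] 352.73394289280736
at [ 561.4 -191.6  157.9] F [ 0.2  1.1 -2.4] shift [-0.0017 -0.0122 -0.0016] turn [-0.0027 -0.0045  0.0064]
```

View pics/w2.png

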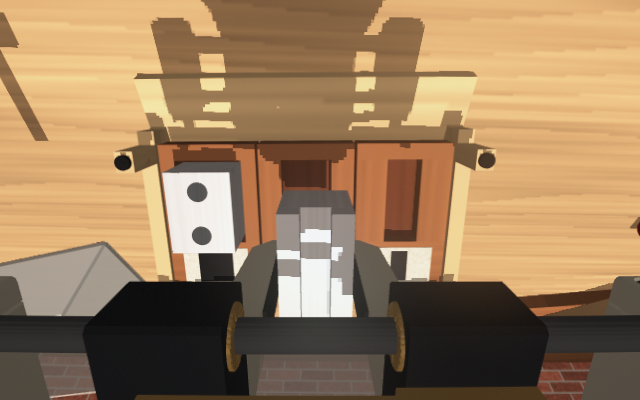

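```bash
cat > an.py <<'E'
import sys
from plan import *; from h import *
def rectify(D,z,xs,ys,org=MID):
    X,Y=np.meshgrid(xs,ys,indexing="ij")
    P=org+X[...,None]*u+Y[...,None]*v+z*n
    q=proj(D,P.reshape(-1,3)).astype(np.float32).reshape(X.shape+(2,))
    return cv2.remap(cv2.cvtColor(D["color"],cv2.COLOR_RGB2GRAY),q[...,0],q[...,1],cv2.INTER_LINEAR).astype(float)
def edges(p,c,k=4):
    g=np.gradient(cv2.GaussianBlur(p.reshape(1,-1),(0,0),2).ravel());o=[]
    for s in(-1,1):
        i=[j for j in range(1,len(g)-1) if s*g[j]>s*g[j-1] and s*g[j]>=s*g[j+1] and s*g[j]>.8]
        o+=[(round(float(c[j]),1),round(float(g[j]),1)) for j in i]
    return sorted(o)
E
python3 - <<'E'
from an import *
f=np.arange
for name in("w2","top0"):
    D=load(name+".npz");print(name)
    ys=f(40,110,.5);xs=f(-20,20,.5);print(" narrow y",edges(rectify(D,12,xs,ys).mean(0),ys))
    xs=f(-60,42,.5);ys=f(71,78,.5);print(" narrow x",edges(rectify(D,12,xs,ys).mean(1),xs))
    xs=f(-20,20,.5);ys=f(-110,-45,.5);print(" wide top y",edges(rectify(D,40,xs,ys).mean(0),ys))
    xs=f(-60,50,.5);ys=f(-95,-90,.5);print(" wide top x",edges(rectify(D,40,xs,ys).mean(1),xs))
    if name=="top0":
        xs=f(-20,20,.5);ys=f(-35,35,.5);print(" mid y",edges(rectify(D,12,xs,ys).mean(0),ys))
        xs=f(-60,42,.5);ys=f(-10,10,.5);print(" mid x",edges(rectify(D,12,xs,ys).mean(1),xs))
D=load("w2.npz");C=cloud(D)
o=sensors.observe();Rt=R.from_rotvec(o["tcp_rot"]).as_matrix();L=(C-o["ee_pos"])@Rt
m=(abs(L[...,0])<45)&(abs(L[...,1])<25)&(L[...,2]>-15)&(L[...,2]<45)
X=L[m];print(len(X),X.min(0).round(1),X.max(0).round(1))
for lo,hi in((-15,-9),(-9,-4),(-4,0),(0,8),(8,20),(20,34),(34,40)):
    Y=X[(X[:,2]>lo)&(X[:,2]<hi)]
    if len(Y):print(lo,hi,len(Y),np.percentile(Y,[2,50,98],axis=0).round(1).tolist())
E
```

```text
w2
 narrow y [(44.5, 0.8), (60.5, -8.9), (82.0, -5.4), (86.5, 12.6), (108.5, -1.7)]
 narrow x [(-59.0, 1.8), (-56.5, -15.0), (-46.0, -10.2), (-43.0, 5.0), (-40.0, 7.7), (-31.5, -7.8), (25.0, -5.6), (35.0, 13.4), (40.0, 15.0)]
 wide top y [(-100.5, -21.2), (-97.5, 23.2), (-81.5, -10.3), (-69.0, 10.8), (-52.0, -27.2)]
 wide top x [(-58.5, -10.3), (-49.5, -3.8), (-47.0, 12.5), (-31.0, -5.1), (-28.0, 25.6), (31.5, -17.5), (45.0, -1.0)]
top0
 narrow y [(41.5, 0.9), (61.0, -4.7), (66.0, 1.0), (86.5, 3.0), (107.5, -0.9)]
 narrow x [(-48.0, -5.8), (-31.5, -3.2), (28.5, -1.0), (35.5, 7.4), (40.0, -4.9)]
 wide top y [(-108.5, 0.9), (-100.0, -3.6), (-95.5, 4.5), (-79.5, -4.5), (-68.5, 4.4), (-50.0, -9.4)]
 wide top x [(-46.5, -5.6), (-40.0, -3.1), (-29.5, 5.7), (30.5, -6.7)]
 mid y [(-33.0, 1.8), (-19.0, -5.4), (-13.0, 1.2), (19.0, 3.4), (33.0, -1.0)]
 mid x [(-46.0, -6.4), (-33.0, -3.1), (28.0, -1.0), (34.5, 6.3), (40.5, -3.5)]
10594 [-28. -25. -15.] [30.4 25.  34.3]
-15 -9 367 [[-7.9, -24.5, -14.8], [7.7, 15.8, -12.1], [8.4, 24.6, -9.1]]
-9 -4 4968 [[-19.7, -18.0, -8.4], [7.2, 5.9, -7.1], [29.7, 16.4, -5.2]]
-4 0 366 [[-22.4, -23.9, -4.0], [10.7, 5.9, -2.1], [30.1, 24.2, -0.1]]
0 8 3802 [[-26.2, -19.7, 0.9], [7.5, -0.8, 2.9], [30.0, 19.7, 6.7]]
8 20 638 [[7.7, -24.0, 8.2], [29.8, -0.3, 13.0], [30.2, 23.5, 19.5]]
20 34 452 [[29.5, -17.4, 20.3], [29.8, -1.2, 26.2], [30.2, 15.4, 33.1]]
34 40 1 [[29.4, 8.5, 34.3], [29.4, 8.5, 34.3], [29.4, 8.5, 34.3]]
```

The narrow pocket rim is at (403,200) in this view. Both views put the pocket rims about 1.2 mm further up-slope than the labels do, so I'll use that. The block in the hand is centred to within 0.5 mm.

```bash
python3 -c "
from plan import *
M=MID+1.2*u
rel(M+58*n,slotR());rel(M+33.5*n,slotR());print(n*10/600)"
```

```text
at [ 561.4 -191.6  157.9] F [ 0.2  1.1 -2.4] shift [ 0.0464 -0.0104 -0.1   ] turn [-0.0027 -0.0045  0.0064]
at [ 561.4 -191.6  157.9] F [ 0.2  1.1 -2.4] shift [ 0.0636 -0.0098 -0.137 ] turn [-0.0027 -0.0045  0.0064]
[-0.00703913 -0.00025196  0.01510513]
```

servo_tool(
  increments=[
    [0.0,-0.01,0,-0.0027,-0.0045,0.0064,1],
    [0.01,-0.0104,-0.022,-0.0027,-0.0045,0.0064,1],
    [0.02,-0.0104,-0.044,-0.0027,-0.0045,0.0064,1],
    [0.03,-0.0104,-0.066,-0.0027,-0.0045,0.0064,1],
    [0.04,-0.0104,-0.086,-0.0027,-0.0045,0.0064,1],
    [0.0464,-0.0104,-0.1,-0.0027,-0.0045,0.0064,1],
    [0.0464,-0.0104,-0.1,-0.0027,-0.0045,0.0064,1],
    [0.0464,-0.0104,-0.1,-0.0027,-0.0045,0.0064,1],
  ],
)

```text
time_s: 5.45
ee_pos: [589.3, -197.1, 97.5]
tcp_rot: [-0.051, 2.705, 0.011]
wrist_force: [0.1, 0.2, -1.5]
gripper_width: 0.364
finger_force: 25.0
```

```bash
python3 -c "
from plan import *
M=MID+1.2*u
o=sensors.observe();d=o['ee_pos']-M;print('x,y,h',d@u,d@v,d@n)
rel(M+50*n,slotR());rel(M+33.5*n,slotR())"
```

```text
x,y,h -0.0014134286701121823 0.7556610926792098 57.606911786714974
at [ 589.3 -197.1   97.5] F [ 0.1  0.2 -1.5] shift [ 0.0054 -0.0011 -0.0115] turn [ 0.     -0.0007 -0.0023]
at [ 589.3 -197.1   97.5] F [ 0.1  0.2 -1.5] shift [ 0.017  -0.0007 -0.0364] turn [ 0.     -0.0007 -0.0023]
```

servo_tool(
  increments=[
    [0.003,-0.001,-0.0065,0,0,0,1],
    [0.006,-0.001,-0.013,0,0,0,1],
    [0.008,-0.001,-0.017,0,0,0,1],
    [0.0098,-0.001,-0.021,0,0,0,1],
    [0.0116,-0.001,-0.025,0,0,0,1],
    [0.0131,-0.001,-0.0281,0,0,0,1],
    [0.0145,-0.001,-0.0312,0,0,0,1],
    [0.0145,-0.001,-0.0312,0,0,0,1],
  ],
)

```text
time_s: 6.12
ee_pos: [597.9, -198.7, 78.1]
tcp_rot: [-0.049, 2.706, 0.011]
wrist_force: [1.8, 0.1, -1.9]
gripper_width: 0.363
finger_force: 25.0
```

```bash
python3 -c "
from plan import *
M=MID+1.2*u
o=sensors.observe();d=o['ee_pos']-M;print('x,y,h',d@u,d@v,d@n,o['wrist_force'],o['ft_torque'])
rel(M+33*n,slotR())"
```

```text
x,y,h -0.49290885406866103 -1.1555546065628757 36.433522365126564 [ 1.75137522  0.14866387 -1.86493647] [ 0.00837323  0.4242255  -0.00273503]
at [ 597.9 -198.7   78.1] F [ 1.8  0.1 -1.9] shift [ 0.0031  0.002  -0.0048] turn [ 0.     -0.0009 -0.0004]
```

servo_tool(
  increments=[
    [0.0007,0.001,-0.0015,0,0,0,1],
    [0.0014,0.001,-0.003,0,0,0,1],
    [0.0019,0.001,-0.004,0,0,0,1],
    [0.0024,0.001,-0.005,0,0,0,1],
    [0.0028,0.001,-0.006,0,0,0,1],
    [0.0028,0.001,-0.006,0,0,0,1],
  ],
)

```text
time_s: 6.62
ee_pos: [599.4, -198.1, 75.7]
tcp_rot: [-0.049, 2.705, 0.011]
wrist_force: [-10.6, 1.4, 10.2]
gripper_width: 0.369
finger_force: 25.0
```

```bash
cat > st.py <<'E'
import sys
from plan import *
y=float(sys.argv[1]);M=MID+1.2*u+y*v
o=sensors.observe();d=o['ee_pos']-M;print('x,y,h',(d@u).round(1),(d@v).round(1),(d@n).round(1),o['wrist_force'].round(1),"Fn",(o['wrist_force']@n).round(1),o['ft_torque'].round(2))
for h in sys.argv[2:]: rel(M+float(h)*n,slotR())
E
python3 st.py 0 33
```

```text
x,y,h -0.2 -0.7 33.6 [-10.6   1.4  10.2] Fn 13.7 [0.17 1.   0.06]
at [ 599.4 -198.1   75.7] F [-10.6   1.4  10.2] shift [ 0.0006  0.0011 -0.0008] turn [ 0.0002  0.     -0.0008]
```

Contact came at h=33.6 with about 14 N, which matches full depth. I'll release with a limited opening and back out along the slot normal.

servo_tool(
  increments=[
    [0,0,0,0,0,0,0.2],
    [0,0,0,0,0,0,-0.1],
    [0,0,0,0,0,0,-0.1],
    [0,0,0,0,0,0,-0.1],
    [-0.01,0,0.021,0,0,0,-0.1],
    [-0.03,-0.001,0.064,0,0,0,-0.1],
    [-0.05,-0.0015,0.107,0,0,0,-0.1],
    [-0.075,0.01,0.16,0,0,0,-0.1],
  ],
)

```text
time_s: 7.28
ee_pos: [553.9, -192.6, 170.9]
tcp_rot: [-0.048, 2.707, 0.011]
wrist_force: [-0.3, 0.4, -0.4]
gripper_width: 0.55
finger_force: 0.0
```

```bash
python3 wr.py w3; python3 - <<'E'
from an import *
f=np.arange
D=load("w3.npz");C=cloud(D);d=C-MID
X,Y,Z=d@u,d@v,d@n
for nm,a in(("grooved",(-32,32)),("wide",(-110,-45))):
    m=(Y>a[0])&(Y<a[1])&(abs(X)<45)&(Z>34)&(Z<46)
    print(nm,m.sum(),[np.percentile(q[m],[1,50,99]).round(1).tolist() for q in(X,Y,Z)])
    A=np.c_[X[m],Y[m],np.ones(m.sum())];print("  slopes",np.linalg.lstsq(A,Z[m],rcond=None)[0].round(3))
E
python3 -c "
from plan import *
Rt=R.from_euler('z',np.radians(2.3))*R.from_matrix(np.diag([-1,1,-1]))
rel(np.array([494,172,190.]),Rt)"
```

```text
tcp [ 553.9 -192.2  177.3] [-0.049  2.701  0.007] cam [[-0.036, 0.75, 0.66, 420.687], [0.999, 0.026, 0.025, -197.54], [0.001, 0.661, -0.751, 274.085], [0.0, 0.0, 0.0, 1.0]] 352.73394289280736
grooved 2184 [[-28.8, -0.9, 30.7], [-17.1, -7.3, 16.5], [35.2, 40.8, 42.3]]
  slopes [7.0000e-03 6.0000e-03 4.0626e+01]
wide 5016 [[-28.8, -1.1, 29.9], [-97.3, -73.9, -51.8], [34.9, 40.7, 42.4]]
  slopes [ 8.0000e-03 -1.3000e-02  3.9629e+01]
at [ 553.9 -192.2  177.3] F [ 4.2 -1.2  5.6] shift [-0.0999  0.607   0.0212] turn [-0.0175  0.5604  0.0047]
```

The grooved block is seated: its top is 40.6 above the pocket floor and parallel to the slope, the same as the wide block beside it. Next is the narrow block.

servo_tool(
  increments=[
    [-0.01,0.065,0.015,0,0.1,0,-0.3],
    [-0.02,0.13,0.02,0,0.2,0,-0.3],
    [-0.032,0.198,0.02,-0.01,0.3,0,-0.3],
    [-0.043,0.266,0.02,-0.015,0.4,0,-0.3],
    [-0.054,0.334,0.02,-0.0175,0.5,0.004,-0.3],
    [-0.066,0.402,0.02,-0.0175,0.56,0.0047,-0.3],
    [-0.077,0.47,0.02,-0.0175,0.56,0.0047,-0.3],
    [-0.09,0.537,0.02,-0.0175,0.56,0.0047,-0.3],
  ],
)

```text
time_s: 8.0
ee_pos: [501.3, 128.0, 182.8]
tcp_rot: [0.062, -3.137, -0.004]
wrist_force: [0.3, 0.1, -0.5]
gripper_width: 0.648
finger_force: 0.0
```

servo_tool(
  increments=[
    [-0.008,0.05,0,0,0,0,-0.3],
    [-0.01,0.07,0,0,0,0,-0.3],
    [-0.01,0.07,0,0,0,0,-0.3],
    [-0.01,0.07,0,0,0,0,-0.3],
  ],
)

```text
time_s: 8.33
ee_pos: [495.6, 167.5, 182.8]
tcp_rot: [0.064, -3.137, -0.004]
wrist_force: [0.8, -0.3, 0.7]
gripper_width: 0.651
finger_force: 0.0
```

```bash
python3 wr.py w4; python3 - <<'E'
from an import *
D=load("w4.npz");C=cloud(D);hsv=cv2.cvtColor(D["color"],cv2.COLOR_RGB2HSV)
m=(abs(C[...,0]-494)<45)&(abs(C[...,1]-172)<35)&(C[...,2]>37)&(C[...,2]<46)&(hsv[...,1]<70)
X=C[m];v_,u_=np.nonzero(m);print(len(X),np.median(X[:,2]),rect(X),u_.mean(),v_.mean())
Rt=R.from_euler('z',np.radians(2.3))*R.from_matrix(np.diag([-1,1,-1]))
rel(np.array([494,171.5,33.7]),Rt)
E
```

```text
tcp [495.7 166.9 182.8] [ 0.062 -3.137 -0.004] cam [[-0.041, 0.959, 0.279, 418.345], [0.999, 0.038, 0.015, 163.817], [0.003, 0.279, -0.96, 333.35], [0.0, 0.0, 0.0, 1.0]] 352.73394289280736
1691 41.14584734925779 (array([495. , 170.6]), array([60.2, 21.1]), 1.8) 317.94795978710823 190.0348905972797
at [495.7 166.9 182.8] F [ 0.  -0.3 -0.4] shift [-0.0029  0.0077 -0.2485] turn [-0.0029 -0.0052  0.0012]
```

View pics/w4.png

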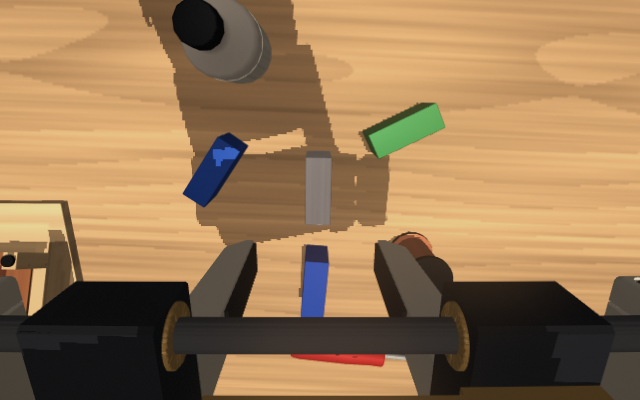

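The silver narrow block is at (318,190), with the blue ones at (215,170) and (315,285) and the green one at (405,130). It is centred at (494.7, 171) with its top at about 41. I'll grasp it.

servo_tool(
  increments=[
    [-0.0017,0.0068,-0.06,-0.003,-0.005,0,-0.3],
    [-0.0017,0.0068,-0.12,-0.003,-0.005,0,-0.3],
    [-0.0017,0.0068,-0.175,-0.003,-0.005,0,-0.3],
    [-0.0017,0.0068,-0.215,-0.003,-0.005,0,-0.3],
    [-0.0017,0.0068,-0.24,-0.003,-0.005,0,0],
    [-0.0017,0.0068,-0.2485,-0.003,-0.005,0,0.3],
    [-0.0017,0.0068,-0.2485,-0.003,-0.005,0,1],
    [-0.0017,0.0068,-0.2485,-0.003,-0.005,0,1],
  ],
  grip_force=25,
)

```text
time_s: 9.05
ee_pos: [495.1, 171.1, 34.5]
tcp_rot: [-0.06, 3.14, 0.0]
wrist_force: [-0.4, -1.2, -0.1]
gripper_width: 0.411
finger_force: 0.0
```

servo_tool(
  increments=[
    [0,0,0,0,0,0,1],
    [0,0,0,0,0,0,1],
    [0,0,0,0,0,0,1],
    [0,0,0,0,0,0,1],
    [0,0,0,0,0,0,1],
    [0,0,0,0,0,0,1],
  ],
)

```text
time_s: 9.55
ee_pos: [495.1, 171.8, 34.9]
tcp_rot: [-0.062, 3.139, 0.0]
wrist_force: [-0.7, -2.9, 6.7]
gripper_width: 0.235
finger_force: 25.0
```

servo_tool(
  increments=[
    [0,0,0.02,0,0,0,1],
    [0,0,0.07,0,0,0,1],
    [0,-0.01,0.13,0,0,0,1],
    [0,-0.03,0.18,0,0,0,1],
    [0.01,-0.07,0.21,0,-0.05,0,1],
    [0.02,-0.12,0.22,0,-0.12,0,1],
  ],
)

```text
time_s: 10.05
ee_pos: [508.1, 100.1, 169.9]
tcp_rot: [-0.063, 3.04, -0.002]
wrist_force: [0.6, -0.8, -1.8]
gripper_width: 0.235
finger_force: 25.0
```

```bash
python3 st.py 73.8 110
```

```text
x,y,h -33.3 226.8 153.1 [ 0.6 -0.8 -1.8] Fn -1.9 [0.05 0.06 0.02]
at [508.1 100.1 169.9] F [ 0.6 -0.8 -1.8] shift [ 0.0942 -0.3749 -0.0416] turn [ 0.0206 -0.4263 -0.006 ]
```

servo_tool(
  increments=[
    [0.016,-0.065,0,0.003,-0.09,0,1],
    [0.032,-0.13,0,0.006,-0.18,0,1],
    [0.048,-0.195,0,0.01,-0.27,-0.002,1],
    [0.064,-0.26,0,0.015,-0.35,-0.004,1],
    [0.08,-0.32,-0.02,0.0206,-0.426,-0.006,1],
    [0.094,-0.375,-0.0416,0.0206,-0.426,-0.006,1],
    [0.094,-0.375,-0.0416,0.0206,-0.426,-0.006,1],
    [0.094,-0.375,-0.0416,0.0206,-0.426,-0.006,1],
  ],
)

```text
time_s: 10.72
ee_pos: [562.4, -126.6, 140.7]
tcp_rot: [-0.042, 2.713, 0.011]
wrist_force: [-0.4, 0.0, -1.9]
gripper_width: 0.237
finger_force: 25.0
```

```bash
python3 wr.py w5;python3 st.py 73.8 58 37; python3 - <<'E'
from an import *
D=load("w5.npz");C=cloud(D)
o=sensors.observe();Rt=R.from_rotvec(o["tcp_rot"]).as_matrix();L=(C-o["ee_pos"])@Rt
m=(abs(L[...,0])<45)&(abs(L[...,1])<14)&(L[...,2]>-15)&(L[...,2]<45)
X=L[m]
for lo,hi in((-10,-4),(10,20),(20,34)):
    Y=X[(X[:,2]>lo)&(X[:,2]<hi)]
    if len(Y):print(lo,hi,len(Y),np.percentile(Y,[2,50,98],axis=0).round(1).tolist())
Y=X[(X[:,2]>6)&(X[:,2]<34)];print(np.linalg.lstsq(np.c_[Y[:,1:],np.ones(len(Y))],Y[:,0],rcond=None)[0].round(3))
E
```

```text
tcp [ 562.5 -125.3  141.1] [-0.044  2.713  0.011] cam [[-0.032, 0.755, 0.655, 429.784], [0.999, 0.022, 0.023, -131.075], [0.002, 0.656, -0.755, 244.756], [0.0, 0.0, 0.0, 1.0]] 352.73394289280736
x,y,h -3.6 -0.4 107.4 [-0.   1.2 -1.9] Fn -1.8 [0.03 0.35 0.02]
at [ 562.5 -125.3  141.1] F [-0.   1.2 -1.9] shift [ 0.0402  0.002  -0.0721] turn [-0.0012 -0.0103  0.0037]
at [ 562.5 -125.3  141.1] F [-0.   1.2 -1.9] shift [ 0.0549  0.0026 -0.1038] turn [-0.0012 -0.0103  0.0037]
-10 -4 5153 [[-20.5, -11.9, -6.9], [6.2, -0.9, -5.4], [29.3, 9.7, -4.3]]
10 20 301 [[7.9, -11.7, 10.1], [29.9, -0.3, 14.6], [30.2, 13.3, 19.8]]
20 34 290 [[29.6, -11.4, 20.6], [30.0, -1.1, 26.7], [30.3, 9.3, 33.3]]
[-0.28   0.229 23.607]
```

servo_tool(
  increments=[
    [0.01,0.002,-0.018,-0.001,-0.01,0.004,1],
    [0.02,0.002,-0.036,-0.001,-0.01,0.004,1],
    [0.03,0.002,-0.054,-0.001,-0.01,0.004,1],
    [0.037,0.002,-0.066,-0.001,-0.01,0.004,1],
    [0.0402,0.002,-0.0721,-0.001,-0.01,0.004,1],
    [0.0402,0.002,-0.0721,-0.001,-0.01,0.004,1],
    [0.0402,0.002,-0.0721,-0.001,-0.01,0.004,1],
  ],
)

```text
time_s: 11.35
ee_pos: [587.0, -123.4, 98.1]
tcp_rot: [-0.051, 2.704, 0.011]
wrist_force: [-0.7, 0.4, -1.5]
gripper_width: 0.237
finger_force: 25.0
```

```bash
python3 st.py 73.8 48 38 34
```

```text
x,y,h 0.5 0.6 58.0 [-0.7  0.4 -1.5] Fn -1.1 [-0.02  0.26  0.01]
at [ 587.  -123.4   98.1] F [-0.7  0.4 -1.5] shift [ 0.0063 -0.0009 -0.0154] turn [ 0.0008  0.0008 -0.0027]
at [ 587.  -123.4   98.1] F [-0.7  0.4 -1.5] shift [ 0.0134 -0.0006 -0.0305] turn [ 0.0008  0.0008 -0.0027]
at [ 587.  -123.4   98.1] F [-0.7  0.4 -1.5] shift [ 0.0162 -0.0005 -0.0366] turn [ 0.0008  0.0008 -0.0027]
```

servo_tool(
  increments=[
    [0.0025,-0.0008,-0.006,0,0,-0.002,1],
    [0.005,-0.0008,-0.012,0,0,-0.002,1],
    [0.0065,-0.0008,-0.016,0,0,-0.002,1],
    [0.0083,-0.0008,-0.02,0,0,-0.002,1],
    [0.01,-0.0008,-0.024,0,0,-0.002,1],
    [0.012,-0.0008,-0.0275,0,0,-0.002,1],
    [0.0134,-0.0008,-0.0305,0,0,-0.002,1],
    [0.0134,-0.0008,-0.0305,0,0,-0.002,1],
  ],
)

```text
time_s: 12.02
ee_pos: [595.0, -124.4, 78.9]
tcp_rot: [-0.048, 2.705, 0.01]
wrist_force: [-0.5, -0.2, -2.3]
gripper_width: 0.233
finger_force: 25.0
```

```bash
python3 st.py 73.8 34
```

```text
x,y,h -0.4 -0.6 37.2 [-0.5 -0.2 -2.3] Fn -1.8 [0.01 0.41 0.03]
at [ 595.  -124.4   78.9] F [-0.5 -0.2 -2.3] shift [ 0.0029  0.0011 -0.0046] turn [0.0006 0.     0.0003]
```

servo_tool(
  increments=[
    [0.0006,0.0005,-0.0012,0,0,0,1],
    [0.0012,0.0005,-0.0024,0,0,0,1],
    [0.0017,0.0005,-0.0036,0,0,0,1],
    [0.002,0.0005,-0.0043,0,0,0,1],
    [0.002,0.0005,-0.0043,0,0,0,1],
  ],
)

```text
time_s: 12.43
ee_pos: [596.1, -124.1, 77.0]
tcp_rot: [-0.048, 2.704, 0.01]
wrist_force: [-4.4, -0.9, 3.3]
gripper_width: 0.237
finger_force: 25.0
```

```bash
python3 st.py 73.8 34
```

```text
x,y,h -0.2 -0.4 35.1 [-4.4 -0.9  3.3] Fn 4.9 [0.04 0.56 0.05]
at [ 596.1 -124.1   77. ] F [-4.4 -0.9  3.3] shift [ 0.001   0.0007 -0.0015] turn [0.0008 0.0008 0.0003]
```

servo_tool(
  increments=[
    [0.0004,0,-0.0009,0,0,0,1],
    [0.0004,0,-0.0009,0,0,0,1],
    [0.0004,0,-0.0009,0,0,0,0.4],
    [0.0004,0,-0.0009,0,0,0,0.1],
    [0.0004,0,-0.0009,0,0,0,0.1],
    [0.0004,0,-0.0009,0,0,0,0.1],
    [-0.01,0,0.021,0,0,0,0.1],
    [-0.03,-0.001,0.064,0,0,0,0.1],
  ],
)

```text
time_s: 13.1
ee_pos: [577.4, -124.3, 113.2]
tcp_rot: [-0.048, 2.708, 0.012]
wrist_force: [-0.6, 0.4, 0.5]
gripper_width: 0.447
finger_force: 0.0
```

servo_tool(
  increments=[
    [-0.02,0,0.043,0,0,0,0.1],
    [-0.04,0,0.086,0,0,0,0.1],
    [-0.06,0,0.13,0,0,0,0.1],
  ],
)

```text
time_s: 13.35
ee_pos: [541.4, -124.7, 194.0]
tcp_rot: [-0.048, 2.705, 0.01]
wrist_force: [-0.2, -0.3, 0.2]
gripper_width: 0.448
finger_force: 0.0
```

```bash
python3 wr.py w6; python3 - <<'E'
from an import *
D=load("w6.npz");C=cloud(D);d=C-MID
X,Y,Z=d@u,d@v,d@n
for nm,a in(("narrow",(45,100)),("grooved",(-32,32)),("wide",(-110,-45))):
    m=(Y>a[0])&(Y<a[1])&(abs(X)<45)&(Z>34)&(Z<46)
    print(nm,m.sum(),[np.percentile(q[m],[1,50,99]).round(1).tolist() for q in(X,Y,Z)])
    A=np.c_[X[m],Y[m],np.ones(m.sum())];print("  slopes",np.linalg.lstsq(A,Z[m],rcond=None)[0].round(3))
E
```

```text
tcp [ 541.8 -125.2  198.9] [-0.049  2.7    0.007] cam [[-0.036, 0.749, 0.661, 408.002], [0.999, 0.027, 0.024, -129.556], [0.0, 0.662, -0.75, 296.938], [0.0, 0.0, 0.0, 1.0]] 352.73394289280736
narrow 1978 [[-28.8, -0.7, 30.1], [63.0, 73.9, 84.5], [37.5, 40.7, 42.3]]
  slopes [ 6.0000e-03 -2.0000e-03  4.0808e+01]
grooved 2116 [[-28.8, -0.5, 30.9], [-17.3, -7.2, 16.8], [34.4, 40.6, 42.2]]
  slopes [ 5.0000e-03 -6.0000e-03  4.0183e+01]
wide 4272 [[-28.9, -0.8, 30.2], [-97.2, -73.2, -51.8], [34.6, 40.6, 42.4]]
  slopes [ 6.0000e-03 -2.2000e-02  3.8806e+01]
```

View pics/w6.png

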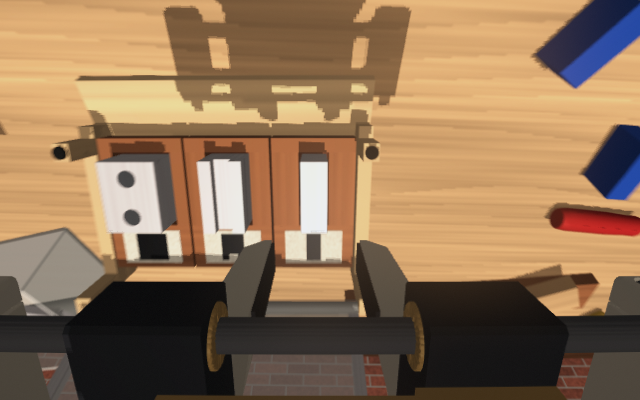

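All three blocks show in the rack at (135,190), (225,195) and (313,195). Their tops are all at 40.7 above the pocket floors and parallel to the slope, so they are fully home. Next is the cover bar.

```bash
cat >> plan.py <<'E'
e=np.array([np.cos(yaw),np.sin(yaw),0]);zh=np.array([0,0,1.])
H=MID+1.2*u+92*u+52*n
def barR(t):
    t=np.radians(t);z=np.sin(t)*e-np.cos(t)*zh;y=np.cos(t)*e+np.sin(t)*zh;return R.from_matrix(np.c_[np.cross(y,z),y,z])
def bar(th): return H+165*(-np.cos(th)*u+np.sin(th)*n)
E
python3 - <<'E'
from plan import *; from h import *
print(sensors.observe()["joints"].round(2),"H",H.round(1))
for f in("top0.npz","side0.npz"):
    D=load(f);C=cloud(D);m=(C[...,2]>286)&(C[...,2]<320)&(C[...,0]>640)&(C[...,0]<690)&(C[...,1]>-245)&(C[...,1]<-145)
    X=C[m];d=X-H;print(f,len(X),np.percentile(d@e,[2,25,50,75,98]).round(1)+H[0],np.percentile(X[:,2],[2,25,50,75,98]).round(1))
for th in(1.90,1.93,1.96):print(th,bar(th).round(1))
b=bar(1.93);rel(b-90*barR(12).as_matrix()[:,2],barR(12))
E
```

```text
[-0.39  0.25  1.96  0.35  0.54 -2.26] H [ 675.1 -194.8  131.3]
top0.npz 432 [657.25174086 659.45174086 661.75174086 664.65174086 669.25174086] [294.8 298.1 299.5 300.5 302.4]
side0.npz 70 [656.95174086 658.25174086 660.75174086 663.75174086 667.55174086] [293.7 297.8 299.2 300.4 302.3]
1.9 [ 657.4 -195.4  295.4]
1.93 [ 662.3 -195.2  295.8]
1.96 [ 667.3 -195.   296.1]
at [ 541.8 -125.2  198.9] F [ 4.1 -0.8  5.4] shift [ 0.1697 -0.1178  0.3083] turn [ 0.6353  0.2518 -1.8985]
```

servo_tool(
  increments=[
    [0,0,0.06,0,0,0,-0.3],
    [0,-0.015,0.12,0.04,0.015,-0.12,-0.3],
    [0,-0.03,0.18,0.08,0.03,-0.25,-0.3],
    [0,-0.045,0.24,0.13,0.05,-0.38,-0.3],
    [0,-0.06,0.3,0.17,0.07,-0.51,-0.3],
    [0,-0.08,0.31,0.21,0.085,-0.64,-0.3],
    [0.01,-0.1,0.31,0.26,0.1,-0.77,-0.3],
    [0.02,-0.118,0.31,0.3,0.12,-0.9,-0.3],
  ],
)

```text
time_s: 14.07
ee_pos: [554.5, -196.2, 380.1]
tcp_rot: [0.995, 2.635, 0.12]
wrist_force: [-0.2, -0.6, -0.5]
gripper_width: 0.65
finger_force: 0.0
```

```bash
python3 - <<'E'
from plan import *
b=bar(1.93);rel(b-90*barR(12).as_matrix()[:,2],barR(12));print(sensors.observe()["joints"].round(2))
E
```

```text
at [ 554.5 -196.2  380.1] F [-0.2 -0.6 -0.5] shift [0.1486 0.0005 0.0063] turn [ 0.3273  0.1324 -0.9929]
[-0.47  0.16  1.58  0.13  1.09 -1.36]
```

servo_tool(
  increments=[
    [0.02,0,0.006,0.045,0.018,-0.14,-0.3],
    [0.04,0,0.006,0.09,0.035,-0.27,-0.3],
    [0.06,0,0.006,0.13,0.053,-0.4,-0.3],
    [0.08,0,0.006,0.17,0.07,-0.53,-0.3],
    [0.1,0,0.006,0.22,0.088,-0.66,-0.3],
    [0.12,0,0.006,0.26,0.105,-0.79,-0.3],
    [0.14,0,0.006,0.3,0.122,-0.92,-0.3],
    [0.1486,0.0005,0.006,0.3273,0.1324,-0.993,-0.3],
  ],
)

```text
time_s: 14.73
ee_pos: [644.6, -195.1, 381.9]
tcp_rot: [2.076, 2.152, 0.227]
wrist_force: [-0.4, 0.0, 0.0]
gripper_width: 0.653
finger_force: 0.0
```

```bash
python3 wr.py w7; python3 - <<'E'
from plan import *; from h import *
T=barR(12).as_matrix()
b=bar(1.93);rel(b+2*T[:,2],barR(12))
D=load("w7.npz");C=cloud(D)
m=(abs(C[...,2]-296)<12)&(abs(C[...,0]-662)<25)&(C[...,1]>-260)&(C[...,1]<-130)
X=C[m];print(m.sum(),np.percentile(X,[2,50,98],axis=0).round(1).tolist())
E
```

```text
tcp [ 644.8 -195.1  381.6] [2.079 2.15  0.228] cam [[0.978, -0.024, 0.208, 612.052], [0.035, -0.961, -0.273, -117.803], [0.207, 0.274, -0.939, 529.087], [0.0, 0.0, 0.0, 1.0]] 352.73394289280736
at [ 644.8 -195.1  381.6] F [ 0.7 -0.6 -0.4] shift [ 0.0299 -0.0002 -0.1462] turn [-0.0043 -0.0021  0.0023]
2780 [[657.5, -253.7, 296.9], [663.2, -190.1, 301.7], [670.5, -136.7, 303.5]]
```

View pics/w7.png

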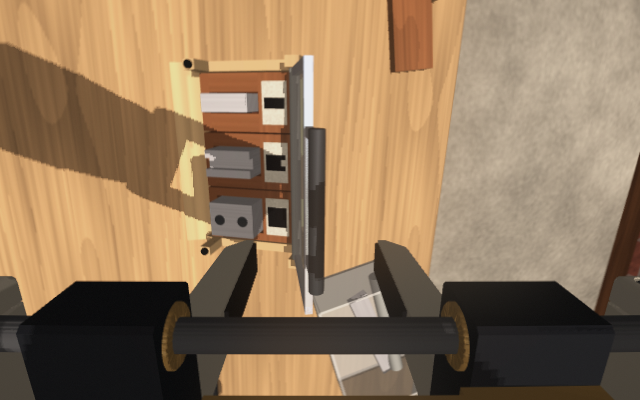

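The bar is at (317,210), between the fingers, centred at about (663, -195, 296). I'll descend and grip it.

servo_tool(
  increments=[
    [0.012,0,-0.055,-0.004,-0.002,0.002,-0.3],
    [0.022,0,-0.105,-0.004,-0.002,0.002,-0.2],
    [0.028,0,-0.138,-0.004,-0.002,0.002,0],
    [0.0305,0,-0.146,-0.004,-0.002,0.002,0.3],
    [0.0305,0,-0.146,-0.004,-0.002,0.002,0.6],
    [0.0305,0,-0.146,-0.004,-0.002,0.002,1],
    [0.0305,0,-0.146,-0.004,-0.002,0.002,1],
    [0.0305,0,-0.146,-0.004,-0.002,0.002,1],
  ],
  grip_force=15,
)

```text
time_s: 15.45
ee_pos: [661.9, -195.4, 297.0]
tcp_rot: [2.063, 2.154, 0.226]
wrist_force: [-0.0, -0.1, -0.0]
gripper_width: 0.218
finger_force: 0.0
```

servo_tool(
  increments=[
    [0,0,0,0,0,0,1],
    [0,0,0,0,0,0,1],
    [0,0,0,0,0,0,1],
    [0,0,0,0,0,0,1],
    [0,0,0,0,0,0,1],
  ],
)

```text
time_s: 15.87
ee_pos: [661.9, -195.4, 296.3]
tcp_rot: [2.064, 2.154, 0.226]
wrist_force: [-1.1, -0.4, 5.5]
gripper_width: 0.125
finger_force: 15.0
```

```bash
cat > cv.py <<'E'
import sys
from plan import *
o=sensors.observe();T=R.from_rotvec(o["tcp_rot"]).as_matrix();b=o["ee_pos"]-2*T[:,2];d=b-H
r=d-(d@v)*v;th=np.arctan2(r@n,-(r@u));print("th",th.round(3),"r",np.linalg.norm(r).round(1),"y",(d@v).round(1),"F",o["wrist_force"].round(1),"w",o["gripper_width"],o["finger_force"],"tq",o["ft_torque"].round(2),o["joints"].round(2))
off=float(sys.argv[1]) if len(sys.argv)>1 else 0
steps=[float(x) for x in sys.argv[2:]]
p0=bar(th)
print([((bar(t)-p0)/600).round(4).tolist() for t in steps])
E
python3 cv.py 0 1.85 1.75 1.65 1.55 1.45 1.35 1.25 1.15
```

```text
th 1.926 r 167.5 y -0.1 F [-1.1 -0.4  5.5] w 0.12491776074256342 14.999577105045319 tq [-0.01  0.16 -0.05] [-0.39  0.47  1.34  0.09  1.14 -0.46]
[[-0.0208, -0.0007, -0.0025], [-0.0476, -0.0017, -0.0081], [-0.0738, -0.0026, -0.0164], [-0.099, -0.0035, -0.0273], [-0.1231, -0.0044, -0.0407], [-0.1456, -0.0052, -0.0564], [-0.1665, -0.006, -0.0742], [-0.1855, -0.0066, -0.0941]]
```

servo_tool(
  increments=[
    [-0.01,-0.0003,-0.001,0,0,0,1],
    [-0.0208,-0.0007,-0.0025,0,0,0,1],
    [-0.034,-0.0012,-0.005,0,0,0,1],
    [-0.0476,-0.0017,-0.0081,0,0,0,1],
    [-0.061,-0.0021,-0.012,0,0,0,1],
    [-0.0738,-0.0026,-0.0164,0,0,0,1],
    [-0.0866,-0.003,-0.0215,0,0,0,1],
    [-0.099,-0.0035,-0.0273,0,0,0,1],
  ],
)

```text
time_s: 16.53
ee_pos: [601.3, -197.3, 278.2]
tcp_rot: [2.066, 2.156, 0.225]
wrist_force: [1.2, -0.2, 0.8]
gripper_width: 0.126
finger_force: 15.0
```

```bash
python3 cv.py 0 1.5 1.45 1.4 1.35 1.3 1.25 1.2 1.15
```

```text
th 1.544 r 166.3 y 0.1 F [ 1.2 -0.2  0.8] w 0.12571129422103627 14.999370574951172 tq [-0.04 -0.21  0.01] [-0.43  0.38  1.52  0.11  1.06 -0.52]
[[-0.0108, -0.0004, -0.0057], [-0.0226, -0.0008, -0.0127], [-0.0341, -0.0012, -0.0202], [-0.0452, -0.0016, -0.0283], [-0.0558, -0.002, -0.037], [-0.0661, -0.0024, -0.0462], [-0.0758, -0.0027, -0.0559], [-0.085, -0.003, -0.066]]
```

servo_tool(
  increments=[
    [-0.0108,-0.0004,-0.0057,0,0,0,1],
    [-0.0226,-0.0008,-0.0127,0,0,0,1],
    [-0.0341,-0.0012,-0.0202,0,0,0,1],
    [-0.0452,-0.0016,-0.0283,0,0,0,1],
    [-0.0558,-0.002,-0.037,0,0,0,1],
    [-0.0661,-0.0024,-0.0462,0,0,0,1],
    [-0.0758,-0.0027,-0.0559,0,0,0,1],
    [-0.085,-0.003,-0.066,0,0,0,1],
  ],
)

```text
time_s: 17.2
ee_pos: [550.5, -199.0, 238.5]
tcp_rot: [2.066, 2.156, 0.225]
wrist_force: [1.4, 1.9, -0.2]
gripper_width: 0.123
finger_force: 15.0
```

```bash
python3 cv.py 0 1.1 1.05 1.0 0.95 0.9 0.85 0.8 0.75
```

```text
th 1.154 r 165.9 y 0.2 F [ 1.4  1.9 -0.2] w 0.12284168030955503 15.00155657529831 tq [ 0.2  -0.13  0.02] [-0.47  0.33  1.69  0.12  0.94 -0.58]
[[-0.0095, -0.0003, -0.0114], [-0.0176, -0.0006, -0.0225], [-0.0253, -0.0009, -0.0339], [-0.0323, -0.0012, -0.0457], [-0.0388, -0.0014, -0.0579], [-0.0446, -0.0016, -0.0703], [-0.0498, -0.0018, -0.083], [-0.0544, -0.0019, -0.096]]
```

servo_tool(
  increments=[
    [-0.0095,-0.0003,-0.0114,0,0,0,1],
    [-0.0176,-0.0006,-0.0225,0,0,0,1],
    [-0.0253,-0.0009,-0.0339,0,0,0,1],
    [-0.0323,-0.0012,-0.0457,0,0,0,1],
    [-0.0388,-0.0014,-0.0579,0,0,0,1],
    [-0.0446,-0.0016,-0.0703,0,0,0,1],
    [-0.0498,-0.0018,-0.083,0,0,0,1],
    [-0.0544,-0.0019,-0.096,0,0,0,1],
  ],
)

```text
time_s: 17.87
ee_pos: [518.2, -200.3, 180.7]
tcp_rot: [2.065, 2.156, 0.225]
wrist_force: [-0.3, 1.6, 0.8]
gripper_width: 0.119
finger_force: 15.0
```

```bash
python3 cv.py 0 0.7 0.65 0.6 0.55 0.5 0.45 0.4 0.35
```

```text
th 0.752 r 165.5 y 0.1 F [-0.3  1.6  0.8] w 0.11937057689487418 15.000743418931961 tq [ 0.21 -0.05  0.02] [-0.5   0.35  1.83  0.15  0.79 -0.64]
[[-0.0041, -0.0001, -0.0137], [-0.0073, -0.0003, -0.0271], [-0.0099, -0.0004, -0.0406], [-0.0118, -0.0004, -0.0542], [-0.013, -0.0005, -0.0679], [-0.0136, -0.0005, -0.0816], [-0.0134, -0.0005, -0.0954], [-0.0126, -0.0004, -0.1091]]
```

```bash
python3 wr.py w8; python3 - <<'E'
from plan import *; from h import *
D=load("w8.npz");C=cloud(D);o=sensors.observe();T=R.from_rotvec(o["tcp_rot"]).as_matrix()
L=(C-o["ee_pos"])@T
m=(abs(L[...,1])<12)&(abs(L[...,2])<30)&(L[...,0]>12)&(L[...,0]<60)
X=L[m];print(len(X))
for a in range(12,60,8):
    Y=X[(X[:,0]>a)&(X[:,0]<a+8)]
    if len(Y)>5:print(a,len(Y),np.percentile(Y[:,1],[3,50,97]).round(1),np.percentile(Y[:,2],[3,50,97]).round(1))
E
python3 cv.py 0 0.7
```

```text
tcp [ 517.7 -200.3  179.4] [2.066 2.156 0.224] cam [[0.977, -0.018, 0.212, 484.747], [0.043, -0.96, -0.276, -122.531], [0.209, 0.279, -0.937, 327.46], [0.0, 0.0, 0.0, 1.0]] 352.73394289280736
3236
12 455 [-3.3  2.4  7.8] [-11.5  -9.9  -5.9]
20 466 [-3.3  2.4  8.1] [-11.6  -9.9  -6. ]
28 483 [-3.2  2.4  7.9] [-11.5  -9.9  -6.6]
36 517 [-3.1  2.4  8.3] [-11.6 -10.   -5.6]
44 573 [-3.   3.2 10.4] [-11.5  -9.8  -3.7]
52 742 [-2.6  3.6 11.2] [-11.5  -9.3  -2.3]
th 0.743 r 165.6 y 0.1 F [ 1.4 -1.2 -4. ] w 0.12074646068004981 15.001982599496841 tq [-0.27 -0.12 -0.09] [-0.5   0.35  1.83  0.15  0.79 -0.64]
[[-0.0034, -0.0001, -0.0114]]
```

View pics/w8.png

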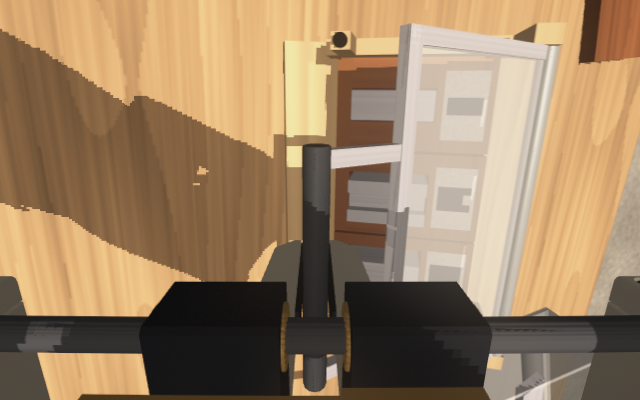

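The bar at (316,220) is still held between the fingers. It has slid about 4 mm towards the palm but is secure. I'll firm up the grip and go on.

servo_tool(
  increments=[
    [-0.0034,-0.0001,-0.0114,0,0,0,1],
    [-0.0066,-0.0002,-0.0248,0,0,0,1],
    [-0.0092,-0.0003,-0.0383,0,0,0,1],
    [-0.0111,-0.0003,-0.0519,0,0,0,1],
    [-0.0123,-0.0004,-0.0656,0,0,0,1],
    [-0.0129,-0.0004,-0.0793,0,0,0,1],
    [-0.0127,-0.0004,-0.0931,0,0,0,1],
    [-0.0119,-0.0003,-0.1068,0,0,0,1],
  ],
  grip_force=25,
)

```text
time_s: 18.58
ee_pos: [510.5, -200.5, 116.1]
tcp_rot: [2.066, 2.157, 0.223]
wrist_force: [-7.1, -1.5, 0.5]
gripper_width: 0.119
finger_force: 25.0
```

```bash
python3 cv.py 0 0.3 0.25 0.2 0.15 0.1 0.07 0.04 0.01 -0.02 -0.05
```

```text
th 0.356 r 165.6 y 0.2 F [-7.1 -1.5  0.5] w 0.11913520264230297 24.985823035240173 tq [-0.32  1.1  -0.07] [-0.51  0.44  1.89  0.18  0.64 -0.69]
[[0.0017, 0.0001, -0.0154], [0.0039, 0.0001, -0.029], [0.0068, 0.0002, -0.0424], [0.0103, 0.0004, -0.0557], [0.0145, 0.0005, -0.0688], [0.0174, 0.0006, -0.0765], [0.0204, 0.0007, -0.0842], [0.0237, 0.0008, -0.0918], [0.0272, 0.001, -0.0992], [0.031, 0.0011, -0.1066]]
```

servo_tool(
  increments=[
    [-0.0005,0,-0.0154,0,0,0,1],
    [0.0015,0,-0.029,0,0,0,1],
    [0.0045,0,-0.0424,0,0,0,1],
    [0.008,0,-0.054,0,0,0,1],
    [0.0108,0,-0.063,0,0,0,1],
    [0.013,0,-0.069,0,0,0,1],
    [0.0145,0,-0.074,0,0,0,1],
    [0.0145,0,-0.074,0,0,0,1],
  ],
)

```text
time_s: 19.25
ee_pos: [519.3, -200.2, 71.5]
tcp_rot: [2.067, 2.158, 0.223]
wrist_force: [-5.7, -1.8, -3.2]
gripper_width: 0.12
finger_force: 25.0
```

```bash
python3 cv.py 0 0.06 0.04 0.02 0 -0.02 -0.04 -0.06; python3 wr.py w9; python3 - <<'E'
from plan import *; from h import *
D=load("w9.npz");C=cloud(D);o=sensors.observe();T=R.from_rotvec(o["tcp_rot"]).as_matrix()
L=(C-o["ee_pos"])@T
m=(abs(L[...,1])<12)&(abs(L[...,2])<30)&(L[...,0]>16)&(L[...,0]<40)
X=L[m];print(np.percentile(X,[3,50,97],axis=0).round(1))
X=C[m];print("bar world",np.percentile(X,[3,50,97],axis=0).round(1).tolist())
E
```

```text
th 0.081 r 166.6 y 0.2 F [-5.7 -1.8 -3.2] w 0.12016194646319546 24.98810738325119 tq [-0.34  1.   -0.15] [-0.5   0.53  1.89  0.2   0.56 -0.71]
[[0.0021, 0.0001, -0.0055], [0.0042, 0.0001, -0.0106], [0.0063, 0.0002, -0.0156], [0.0086, 0.0003, -0.0206], [0.011, 0.0004, -0.0256], [0.0135, 0.0005, -0.0305], [0.016, 0.0006, -0.0354]]
tcp [ 519.3 -200.2   71.6] [2.067 2.158 0.223] cam [[0.978, -0.017, 0.21, 486.212], [0.043, -0.96, -0.275, -122.549], [0.206, 0.278, -0.938, 218.34], [0.0, 0.0, 0.0, 1.0]] 352.73394289280736
[[ 16.8  -4.  -13.5]
 [ 28.5   1.6 -11.8]
 [ 39.3   7.1  -7.4]]
bar world [[512.3, -183.4, 78.8], [516.9, -171.8, 83.5], [523.3, -160.9, 85.2]]
```

servo_tool(
  increments=[
    [0.001,0,-0.0033,0,0,0,1],
    [0.0022,0,-0.0066,0,0,0,1],
    [0.0035,0,-0.01,0,0,0,1],
    [0.0048,0,-0.0133,0,0,0,1],
    [0.006,0,-0.0166,0,0,0,1],
    [0.0072,0,-0.0193,0,0,0,1],
    [0.0083,0,-0.0217,0,0,0,1],
    [0.0083,0,-0.0217,0,0,0,1],
  ],
)

```text
time_s: 19.97
ee_pos: [524.2, -200.0, 58.7]
tcp_rot: [2.067, 2.158, 0.224]
wrist_force: [-5.2, -0.2, -3.7]
gripper_width: 0.12
finger_force: 25.0
```

```bash
cat > bw.py <<'E'
from plan import *; from h import *
D=load("w9.npz") if 0 else None
from cell import imaging
D=imaging.get_image("wrist");C=cloud(D);o=sensors.observe();T=R.from_rotvec(o["tcp_rot"]).as_matrix()
L=(C-o["ee_pos"])@T
m=(abs(L[...,1])<12)&(abs(L[...,2])<30)&(L[...,0]>16)&(L[...,0]<40)
print(np.percentile(L[m],[3,50,97],axis=0).round(1).tolist(),"bar world",np.percentile(C[m],[3,50,97],axis=0).round(1).tolist())
E
python3 cv.py 0 0.02 ; python3 bw.py
```

```text
th -0.001 r 167.0 y 0.1 F [-5.2 -0.2 -3.7] w 0.12044304909318561 24.992144107818604 tq [-0.09  1.   -0.03] [-0.5   0.55  1.88  0.21  0.54 -0.71]
[[-0.0024, -0.0001, 0.0052]]
[[16.7, -3.8, -14.0], [28.4, 1.6, -12.4], [39.3, 7.0, -9.1]] bar world [[517.3, -183.3, 67.6], [521.8, -171.7, 71.2], [527.9, -160.8, 72.8]]
```

servo_tool(
  increments=[
    [0.0007,0,-0.0017,0,0,0,1],
    [0.0014,0,-0.0033,0,0,0,1],
    [0.0021,0,-0.005,0,0,0,1],
    [0.0028,0,-0.0067,0,0,0,1],
    [0.0033,0,-0.008,0,0,0,1],
    [0.0033,0,-0.008,0,0,0,1],
  ],
)

```text
time_s: 20.52
ee_pos: [526.1, -200.0, 54.5]
tcp_rot: [2.067, 2.158, 0.224]
wrist_force: [-9.3, 1.1, 4.3]
gripper_width: 0.119
finger_force: 25.0
```

```bash
python3 cv.py; python3 bw.py
```

```text
th -0.028 r 167.2 y 0.1 F [-9.3  1.1  4.3] w 0.11881671677125967 24.999935925006866 tq [0.02 1.44 0.03] [-0.49  0.56  1.88  0.21  0.53 -0.71]
[]
[[16.8, -3.8, -14.5], [28.2, 1.6, -12.8], [39.3, 7.0, -9.6]] bar world [[519.0, -183.2, 63.9], [523.6, -171.8, 67.3], [529.6, -160.8, 68.9]]
```

Stop contact is starting: Fz went from -3.7 to +4.3, and the bar axis is at about 62 against 61 when shut. I'll press slightly to confirm, then open.

servo_tool(
  increments=[
    [0.0004,0,-0.001,0,0,0,1],
    [0.0008,0,-0.002,0,0,0,1],
    [0.0012,0,-0.003,0,0,0,1],
    [0.0012,0,-0.003,0,0,0,1],
  ],
)

```text
time_s: 20.9
ee_pos: [526.3, -200.1, 53.8]
tcp_rot: [2.067, 2.159, 0.223]
wrist_force: [-22.3, 1.7, 26.9]
gripper_width: 0.12
finger_force: 25.0
```

```bash
python3 cv.py; python3 bw.py
```

```text
th -0.032 r 167.3 y 0.0 F [-22.3   1.7  26.9] w 0.12027003146096803 24.998053014278412 tq [0.17 2.97 0.06] [-0.49  0.57  1.88  0.21  0.53 -0.71]
[]
[[16.7, -4.2, -15.0], [28.3, 1.2, -13.3], [39.3, 6.9, -9.9]] bar world [[518.9, -183.4, 63.0], [523.5, -171.8, 67.2], [529.6, -160.9, 68.9]]
```

servo_tool(
  increments=[
    [-0.002,0,0.0005,0,0,0,1],
    [-0.002,0,0.0005,0,0,0,0.6],
    [-0.002,0,0.0005,0,0,0,0.35],
    [-0.002,0,0.0005,0,0,0,0.35],
    [-0.002,0,0.0005,0,0,0,0.35],
    [-0.002,0,0.0005,0,0,0,0.35],
  ],
)

```text
time_s: 21.45
ee_pos: [526.8, -200.5, 53.6]
tcp_rot: [2.065, 2.156, 0.225]
wrist_force: [0.1, 0.3, -0.4]
gripper_width: 0.323
finger_force: 0.0
```

```bash
python3 cv.py; python3 bw.py
```

```text
th -0.035 r 166.9 y -0.4 F [ 0.1  0.3 -0.4] w 0.3231685028651303 0.0 tq [-0.06  0.2   0.03] [-0.49  0.57  1.88  0.21  0.52 -0.71]
[]
[[16.8, -4.5, -15.5], [28.3, 0.8, -13.8], [39.3, 6.3, -10.6]] bar world [[518.8, -183.7, 63.4], [523.4, -172.2, 67.4], [529.6, -161.2, 68.9]]
```

The fingers are free with no force on them, and the bar stays put. I'll back out along the tool axis.

servo_tool(
  increments=[
    [-0.003,0,0.015,0,0,0,0.35],
    [-0.008,0,0.038,0,0,0,0.35],
    [-0.016,0,0.075,0,0,0,0.35],
    [-0.027,0,0.13,0,0,0,0.35],
    [-0.041,0,0.19,0,0,0,0.35],
    [-0.09,0,0.24,0,0,0,0.35],
    [-0.15,0.03,0.27,0,0,0,0.35],
    [-0.21,0.06,0.28,0,0,0,0.35],
  ],
)

```text
time_s: 22.17
ee_pos: [401.8, -165.6, 224.4]
tcp_rot: [2.062, 2.152, 0.226]
wrist_force: [-0.3, -0.8, 1.0]
gripper_width: 0.328
finger_force: 0.0
```

servo_tool(
  increments=[
    [-0.06,0.06,0,0,0,0,0.35],
    [-0.1,0.12,0,0,0,0,0.35],
    [-0.1,0.18,0,0,0,0,0.35],
    [-0.1,0.24,0,0,0,0,0.35],
    [-0.1,0.28,0,0,0,0,0.35],
    [-0.1,0.28,0,0,0,0,0.35],
    [-0.1,0.28,0,0,0,0,0.35],
    [-0.1,0.28,0,0,0,0,0.35],
  ],
)

```text
time_s: 22.83
ee_pos: [342.2, 2.4, 221.8]
tcp_rot: [2.064, 2.156, 0.225]
wrist_force: [0.6, -0.1, -0.2]
gripper_width: 0.321
finger_force: 0.0
```

```bash
python3 - <<'E'
from plan import *; from h import *
from cell import imaging
for nm in("top","side"):
    D=imaging.get_image(nm);C=cloud(D);d=C-H;X,Y,Z=d@u,d@v,d@n
    m=(X<-155)&(X>-180)&(abs(Y)<58)&(abs(Z)<25)
    if m.any():print(nm,m.sum(),"bar x,z rel hinge",np.percentile(X[m],[3,50,97]).round(1),np.percentile(Z[m],[3,50,90,97]).round(1),"world z97",np.percentile(C[m][:,2],97).round(1))
    if nm=="top":cv2.imwrite("pics/end.png",cv2.resize(D["color"][80:300,160:560],(800,440))[...,::-1])
o=sensors.observe();print(o["ee_pos"],o["wrist_force"].round(1),o["qvel"].round(3),o["time_s"])
E
```

```text
top 304 bar x,z rel hinge [-170.3 -163.4 -157.9] [-3.3  3.4  5.7  6.8] world z97 68.4
side 87 bar x,z rel hinge [-170.9 -163.9 -156.6] [-3.   4.4  6.9  7.7] world z97 68.9
[342.21083796   1.87608033 221.59805097] [ 0.3 -0.   0.1] [-0.005  0.005  0.     0.001 -0.003  0.006] 22.9333
```

View pics/end.png

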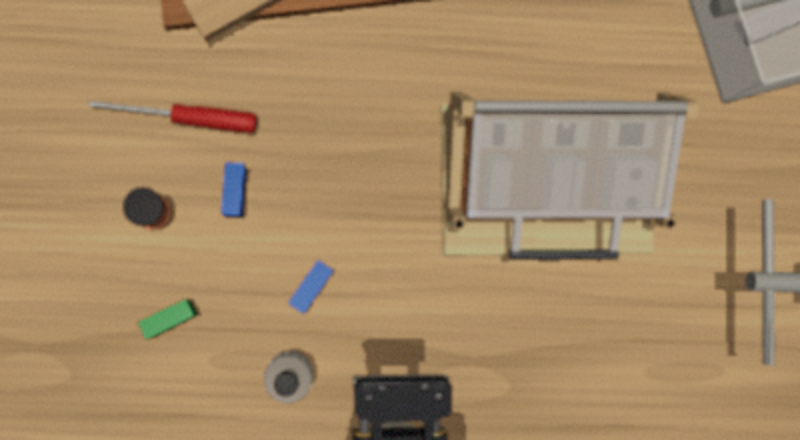

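The cover is shut in the crop: bar at (563,255), axis within 1 mm of the shut height in both views. All three blocks lie under it and everything else is where it was. The arm is clear, so I'll hand in.

```bash
python3 -c "
from cell import job;print(job.job_done())"
```

```text
the job is handed in; nothing more can be done
None
```

The grooved and narrow blocks are fully home in their own slots, the cover was lowered gently onto its stop and released, and the job was handed in at about 23 s of the 72 s allowed.

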